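# Fill the gift box and hold its lid ready above it

## Robot

A 6-joint arm with a two-finger parallel gripper is mounted at the origin on a cart in front of the work surface, level with it; the furniture and walls round the work are solid. World frame = base frame: x ahead of the robot, y to its left, z up, the work surface at z = 0. Lengths are in m, angles in rad, forces in N, time in s.
With the tool pointing down it reaches from about 0.15 to 0.775 m from the base axis. Payload 6.1 kg.
Tool frame: the origin (TCP) lies between the finger pads; the fingertips stand 22 mm ahead of it and the grasp point (between the pads) lies 3 mm ahead of it (ctrl.tcp_to_tips is the distance from the TCP to the fingertips, in m); z points along the fingers, y is the line along which they close (so a half turn about z gives the same grasp; the last joint's range is limited). The gripper opens to 85 mm and grips with 20 to 120 N. Pads are 22 mm wide; open, the fingers measure 114 mm over their backs; the gripper's body (76 mm by 85 mm) begins 54 mm behind the grasp point. The pads swing forward as they close: fully open they stand 13 mm farther back than shut.
Start: joints at [1.122, 0.126, -0.04, 1.405, 0, 1.571], TCP at [0.228, 0.473, 0.223] pointing down, gripper open.
Joint ranges: [-2.72, 2.72], [-0.95, 1.95], [-1.27, 1.35], [-1.78, 2.02], [-1.46, 1.47], [-3.14, 3.14]. Speed limits (rad/s): [2.39, 2.39, 3.01, 3.14, 3.14, 3.14].

## Interface

Orientations are given as [roll, pitch, yaw] about the fixed x, y, z axes, in that order (R = Rz(yaw) Ry(pitch) Rx(roll)).
In Python, from rig import status, vision, order, ctrl gives the robot as it stands.
- The arm moves only by the tool send_rows, never from a script. Its argument "increments" is a list that holds one entry, the list of rows, each a list of 4 numbers: the shift along the tool's x, y, z in mm, then the turn about the tool's z in degrees. A call has 1 to 12 rows; each row is the pose to reach, as a shift and turn from the pose commanded when the call began, along the tool's axes at that moment; what a row does not reach only later rows make up. A row lasts 1/12 s, in which the tool goes at most 41.7 mm and 7.16 degrees, less where a joint would pass 70% of its speed; a pose out of reach is approached as far as the arm can. A call with a gripper value outside its range is refused whole. "jaw" is the opening, from 0 (shut) to 1 (fully open), set as the call begins (left out, the last holds). The fingers move at their own pace and stop on an object; "force" is the grip in N (left out, the last holds). Time passes only in rows, so rows that repeat a pose let the fingers close. It gives the time, the measured TCP pose, the force, the opening and the grip force at its end, in the units of the state.
- status.state(): the state, without advancing time (a new reading comes with each control period).
- vision.capture(name): name is "side" or "top"; returns a dict with "image" (480x640x3 uint8, blue, green, red), "mtx" (3x3 intrinsics, pixels), "pose" (4x4, takes a point from camera to world coordinates). Camera axes: x right, y down, z forward; pixel columns grow to the right and rows downward; lengths in m; the calibration is good to about 2 mm. A picture is of the moment at which its call begins. There is no depth.
- order.hand_in(): hands the job in; it is judged then, once.
The state is a dict: "time_s": time; "joints": joint angles; "dq": joint speeds; "tau": joint torques, N m; "ee_pos": TCP position; "orientation": TCP orientation; "force": force on the tool from outside, world axes, zero at the start; "wrist_torque": the same for the moment, N m; "grip_width": finger opening in m; "grip_force": force on a finger pad.
Only numpy, scipy, OpenCV 4.12 (cv2) and the standard library are available. Lean on these libraries where they do the work, as an engineer would, in place of code of your own. Each camera call takes 0.05 s, during which the arm holds its last target. There are 200 camera calls.

## Task

Pack the open teal gift box: drop the red macaron and the yellow macaron into it, side by side and lying flat, and leave the light brown one on its plinth. Then take the box's lid by the wooden grip bar, carry it over the row of canisters and hold it still about a finger's width (15 mm) above the rim of the box, level, centred and squared up with the box and never touching it, ready to close at a colleague's word. Do not shift the box or disturb the canisters, and finish while still holding the lid up there.

Things in the scene. Friction and masses are not known exactly. Their poses are not given: they have to be found in the camera images.
- giftbox: open teal gift box with a thin brass-coloured band, cream inside, standing loose on the counter on the left, 148 (x) x 88 (y) x 42 (z) mm outside, walls and floor 4 mm thick, so 140 x 80 mm inside; weighs 0.35 kg; origin at the centre of its underside, x along its length, z up
- box_rim (a point): centre of the open mouth of the gift box, level with the top edge of its walls, 42 mm above the box's underside; same axes as the box
- lid: teal lift-off lid with two brass stripes, loose on the counter at the right, right way up: a cap 160 (x) x 100 (y) mm, 16 mm high, skirt 3 mm thick; on its top a wooden grip bar 70 long (x), 14 wide (y), 28 high, top 44 mm above the skirt's lower edge; about 0.13 kg; origin at the centre of the plane of that edge, z up. Either end may match either end of the box
- lid_grip (a point): point in the middle of the lid's grip bar, 38 mm above the skirt's lower edge and 6 mm under the bar's top: a gripper from above closes on it across the lid's y axis
- macaron_red: red round macaron 47 mm across and 28 mm high, lying flat; its solid is a square block 46 x 46 x 28 mm with faces along its own x and y axes, so grip it across x or y; weighs 18 g; origin at the centre of its underside, z up. At the start it lies on a china plinth. The three macarons change places from start to start. Goes into the box.
- macaron_yellow: yellow round macaron 47 mm across and 28 mm high, lying flat; its solid is a square block 46 x 46 x 28 mm with faces along its own x and y axes, so grip it across x or y; weighs 18 g; origin at the centre of its underside, z up. At the start it lies on a china plinth. The three macarons change places from start to start. Goes into the box.
- macaron_brown: light brown round macaron 47 mm across and 28 mm high, lying flat; its solid is a square block 46 x 46 x 28 mm with faces along its own x and y axes, so grip it across x or y; weighs 18 g; origin at the centre of its underside, z up. At the start it lies on a china plinth. The three macarons change places from start to start. Stays on its plinth.
- canister_a: clear canister of sweets with a grey screw cap, 72 mm across, 128 mm high, standing loose; origin at the centre of its underside. One of the row of three, in line along x, that stands between the macarons and the lid; stays where it is. White sweets.
- canister_b: clear canister of sweets with a grey screw cap, 72 mm across, 128 mm high, standing loose; origin at the centre of its underside. One of the row of three, in line along x, that stands between the macarons and the lid; stays where it is. Light brown sweets.
- canister_c: clear canister of sweets with a grey screw cap, 72 mm across, 128 mm high, standing loose; origin at the centre of its underside. One of the row of three, in line along x, that stands between the macarons and the lid; stays where it is. Dark and grey sweets.
- plinth_0: white china plinth, a disc 90 mm across and 12 mm high, fixed to the counter; origin at the centre of its underside; one macaron lies on its top. The nearest to the robot.
- plinth_1: white china plinth, a disc 90 mm across and 12 mm high, fixed to the counter; origin at the centre of its underside; one macaron lies on its top. The middle one.
- plinth_2: white china plinth, a disc 90 mm across and 12 mm high, fixed to the counter; origin at the centre of its underside; one macaron lies on its top. The farthest.
There are look-alikes about, which are no part of the job. What is meant by the macaron_red is not green, and is the smaller of those in its own colour.

How it is judged:
On the way, in this order (a step that is already met when the one before it is completed fails the run):
1. the red and the yellow macaron lie flat in the gift box, let go (x of macaron_red in the frame of giftbox between -0.06 and 0.06 m and y of macaron_red in the frame of giftbox between -0.03 and 0.03 m and z of each of macaron_red, macaron_yellow in the frame of giftbox below 0.018 m and angle between each of macaron_red, macaron_yellow's own z axis and vertical below 0.3 rad and contact force between the fingers and macaron_red below 0.05 N and x of macaron_yellow in the frame of giftbox between -0.06 and 0.06 m and y of macaron_yellow in the frame of giftbox between -0.03 and 0.03 m and contact force between the fingers and macaron_yellow below 0.05 N), for 0.2 s.
2. the lid passes over the row of canisters, its skirt higher than their caps (128 mm) (height (world z) of lid above 0.128 m and (y of lid in the frame of canister_a between -0.06 and 0.06 m or y of lid in the frame of canister_b between -0.06 and 0.06 m or y of lid in the frame of canister_c between -0.06 and 0.06 m)), for 0.04 s.
At the end, for the whole second after the job is handed in: Both macarons lie flat in the box, let go. The fingers hold the lid still, skirt 4 to 30 mm above the rim, within 12 mm of centre, turned under 0.12 and tilted under 0.1 rad, not touching the box. Box and canisters within 30 mm of their places, canisters upright, brown macaron within 20 mm (all of step 1 and z of lid in the frame of box_rim between 0.004 and 0.03 m and horizontal distance between lid and box_rim below 0.012 m and angle between the x axis of lid and the x axis of giftbox, either way round below 0.12 rad and angle between lid's own z axis and vertical below 0.1 rad and contact force between the fingers and lid above 1 N and contact force between lid and giftbox below 0.1 N and linear speed of lid below 0.02 m/s and angular speed of lid below 0.15 rad/s and distance of each of giftbox, canister_a, canister_b, canister_c from where it was at the start of the episode below 0.03 m and distance of macaron_brown from where it was at the start of the episode below 0.02 m and angle between each of canister_a, canister_b, canister_c's own z axis and vertical below 0.25 rad); the arm keeps its last pose, push and grip.
It fails at once if a canister is shifted by more than 30 mm or tipped by more than 0.25 rad (distance of any of canister_a, canister_b, canister_c from where it was at the start of the episode above 0.03 m or angle between any of canister_a, canister_b, canister_c's own z axis and vertical above 0.25 rad).
It fails at once if the brown macaron is moved by more than 20 mm (distance of macaron_brown from where it was at the start of the episode above 0.02 m).
It fails at once if the gift box is shifted by more than 30 mm (distance of giftbox from where it was at the start of the episode above 0.03 m).
It fails at once if the lid touches the box (more than 0.3 N) (contact force between lid and giftbox above 0.3 N).
It also fails if it takes over 72 s, if anything falls off the work surface, if the arm or the gripper's body presses on something with over 40 N, if the wrist force passes 120 N, or if a joint passes its speed limit or range.

## Working session

There is one attempt and no reset: what is moved stays moved. The work goes in short steps, Python scripts to look and compute and a tool call to move; the robot and the scene stay as the last step left them, time stands still between calls to the robot, and variables do not carry over. Pictures are saved under pics/ and viewed, at most 10 in all, crops included, and the job is handed in when it is done.

Besides the shell and the picture viewer there is one more tool, called after "Emit:" as name(argument=value, ...) on one line, values as JSON. send_rows: Moves the arm, as the interface text tells. Its arguments: {"type":"object","properties":{"increments":{"type":"array"},"jaw":{"type":"number"},"force":{"type":"number"}},"required":["increments"]}

```bash
ls; mkdir -p pics
python3 - <<'E'
from rig import status, vision, order, ctrl
import cv2,numpy as np
for n in("top","side"):
    c=vision.capture(n); cv2.imwrite(f"pics/{n}0.png",c["image"]); print(n,c["mtx"].round(1).tolist(),c["pose"].round(4).tolist())
s=status.state(); print(s["ee_pos"],s["orientation"],ctrl.tcp_to_tips,s["time_s"])
E
```

```text
pics
top [[461.4, 0.0, 312.9], [0.0, 461.4, 240.8], [0.0, 0.0, 1.0]] [[0.0197, -0.9972, 0.0726, 0.4941], [-0.9998, -0.0199, -0.0026, -0.0098], [0.004, -0.0725, -0.9974, 0.9729], [0.0, 0.0, 0.0, 1.0]]
side [[567.3, 0.0, 326.9], [0.0, 567.3, 246.3], [0.0, 0.0, 1.0]] [[0.9531, -0.1626, 0.2552, 0.2964], [-0.3026, -0.4987, 0.8123, -0.8661], [-0.0048, -0.8514, -0.5245, 0.6489], [0.0, 0.0, 0.0, 1.0]]
[0.22762139 0.47267387 0.22209321] [-3.14015447e+00 -3.01137996e-06  2.69285929e+00] 0.022 0.1
```

View pics/top0.png

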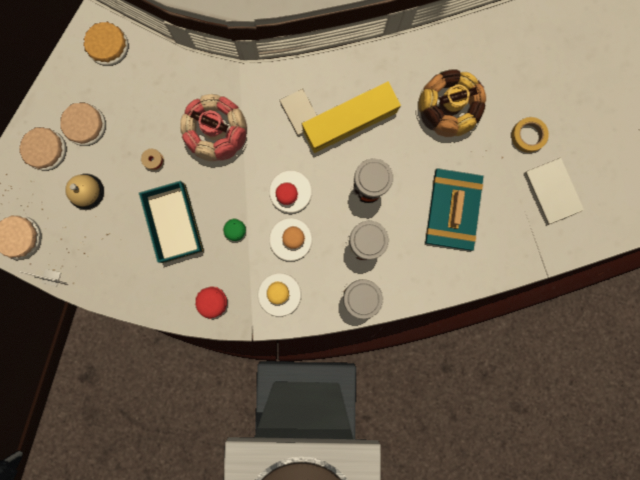

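View pics/side0.png

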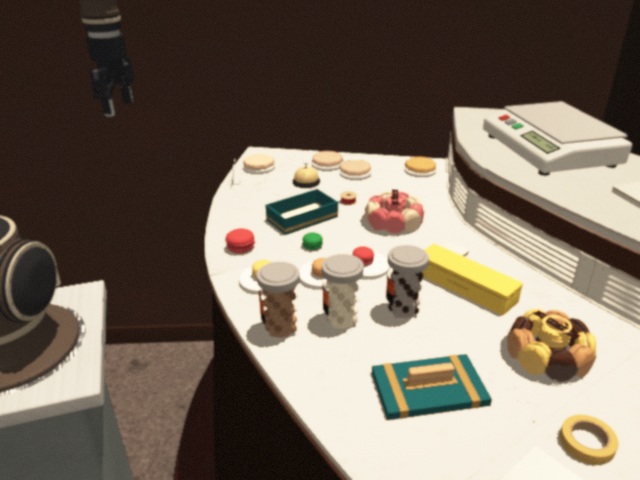

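The top view shows these candidates:
- **Red:** the small one on the far plinth (286,193), the larger one on the counter (211,302), and the strawberry ring (212,125). The green one is at (234,230).
- **Yellow:** on the near plinth (277,293). The golden bun at (84,190) is a look-alike.
- **Brown:** on the middle plinth (292,238).

The red macaron I want is at (286,193), as it is the smaller one and on a plinth. Next I'll check it in a close crop.

Run:
```python
import cv2,numpy as np
i=cv2.imread("pics/top0.png")
r=lambda c,k:cv2.resize(c,None,fx=k,fy=k,interpolation=cv2.INTER_CUBIC)
cv2.imwrite("pics/c1.png",r(i[165:315,130:330],4))   # 800x600
cv2.imwrite("pics/c2.png",r(i[150:330,335:495],3.3333))
```

```text
(no output)
```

View pics/c1.png

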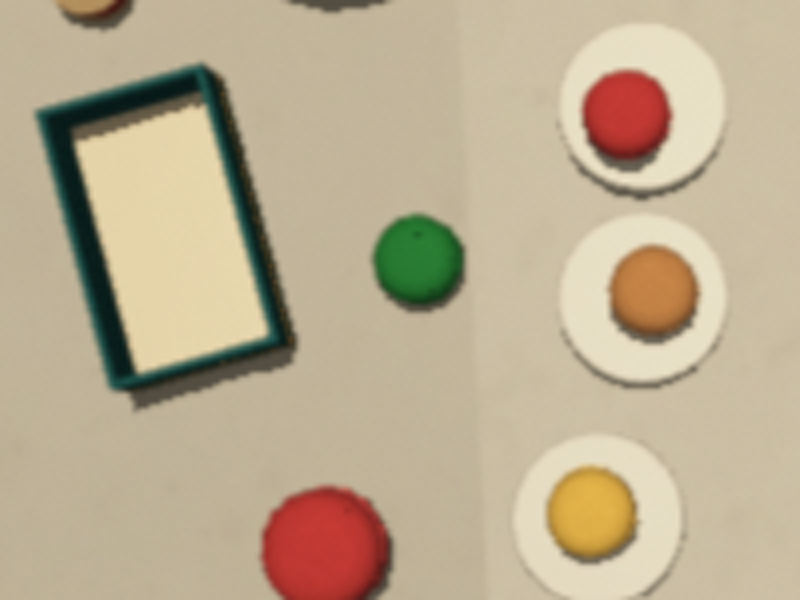

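View pics/c2.png

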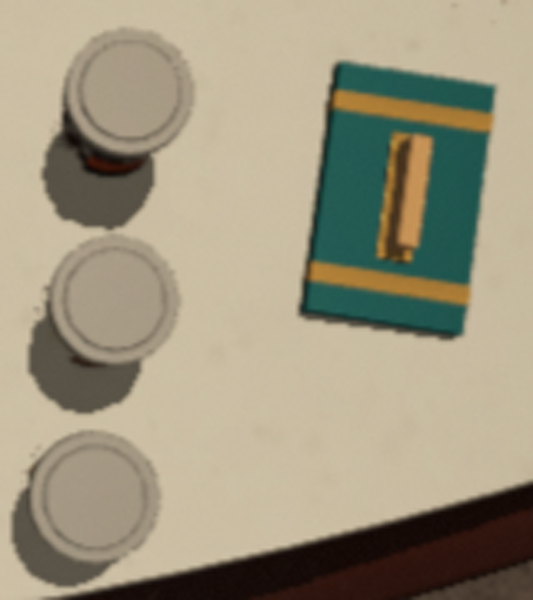

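The close crop confirms the choice. The small red macaron is at crop (627,113), with the much larger red one at (325,548). The box corners are near (38,112), (205,66), (288,340) and (115,386). In the second crop, the lid corners are (340,62), (495,86), (462,335) and (303,313), and the bar top runs from (423,135) to (408,248).

```bash
cat > h.py <<'E'
import numpy as np
from rig import status, vision, order, ctrl
from scipy.optimize import least_squares
from scipy.spatial.transform import Rotation as Ro
def w(p,z,c):
    K,T=c["mtx"],c["pose"]; d=T[:3,:3]@np.linalg.solve(K,[p[0],p[1],1]); o=T[:3,3]
    return (o+d*(z-o[2])/d[2])[:2]
def crop(p,k,x,y): return ((p[0]+.5)/k-.5+x,(p[1]+.5)/k-.5+y)
def rect(P,L,W):
    P=np.array(P); m=P.mean(0); a=P[0]-P[3]; th=np.arctan2(a[1],a[0])   # order: first & last edge along L
    q=np.array([[L,W],[L,-W],[-L,-W],[-L,W]])/2
    def f(v): c,s=np.cos(v[2]),np.sin(v[2]); return (q@np.array([[c,s],[-s,c]])+v[:2]-P).ravel()
    r=least_squares(f,[*m,th]); return r.x,np.sqrt(np.mean(r.fun**2))
def go(x,y,z,yaw=None):
    "increments (tool mm, deg) from the current pose to a world TCP pose"
    s=status.state(); R=Ro.from_euler('xyz',s["orientation"]); d=R.inv().apply(np.array([x,y,z])-s["ee_pos"])*1000
    tx=R.as_matrix()[:2,1]; a=np.degrees(np.arctan2(tx[1],tx[0])) # closing line heading
    t=None if yaw is None else -((np.degrees(yaw)-a+90)%180-90)  # tool z down: sign flips
    return d.round(1).tolist(), t and round(t,1)
E
python3 - <<'E'
from h import *
c=vision.capture("top")
A=lambda p,z:w(crop(p,4,130,165),z,c); B=lambda p,z:w(crop(p,3.3333,335,150),z,c)
for n,p in dict(red=(627,113),yel=(592,512),brn=(654,290)).items(): print(n,A(p,.03).round(4))
print("box",rect([A(p,.042) for p in[(38,112),(205,66),(288,340),(115,386)]],.148,.088))
print("lid",rect([B(p,.016) for p in[(340,62),(495,86),(462,335),(303,313)]],.16,.10))
b=[B(p,.044) for p in[(413,134),(433,137),(418,249),(397,246)]]; print("bar",rect(b,.07,.014))
for p in[(130,92),(115,299),(95,496)]: print("can",B(p,.128).round(4))
E
```

```text
red [0.6607 0.0445]
yel [0.4557 0.0574]
brn [0.5694 0.0285]
box (array([0.59636142, 0.2782957 , 0.31331316]), np.float64(0.0012090393218591878))
lid (array([ 0.63605861, -0.30747292, -0.13650505]), np.float64(0.0005906530790936841))
bar (array([ 0.63633058, -0.30804374, -0.13898025]), np.float64(0.0005168430519257484))
can [ 0.676  -0.1223]
can [ 0.5603 -0.1152]
can [ 0.4522 -0.1054]
```

Run:
```python
from h import *
print(go(.4557,.0574,.15,np.pi/2)); s=status.state(); print(Ro.from_euler('xyz',s["orientation"]).as_matrix().round(3).tolist())
```

```text
([-385.7, -275.2, 72.5], np.float64(-25.7))
[[-0.901, 0.434, -0.001], [0.434, 0.901, -0.001], [0.0, -0.001, -1.0]]
```

Emit:
send_rows(increments=[[[-32,-23,0,-3],[-64,-46,0,-6],[-96,-69,0,-10],[-128,-92,0,-14],[-160,-115,10,-18],[-192,-138,20,-22],[-225,-161,30,-25.7],[-257,-184,40,-25.7],[-289,-207,50,-25.7],[-321,-230,60,-25.7],[-354,-253,66,-25.7],[-386,-275,72,-25.7]]], jaw=1, force=25)

```text
time_s: 1.15
ee_pos: [0.4564, 0.0556, 0.1502]
orientation: [-3.142, -0.0, 3.141]
force: [0.3, 0.2, -0.2]
grip_width: 0.0854
grip_force: 0.0
```

Run:
```python
from h import *
print(go(.4557,.0574,.04,np.pi/2),status.state()["joints"].round(2))
```

```text
([0.7, 1.8, 110.2], np.float64(-0.0)) [ 0.12  0.01 -0.32  1.24  0.    0.12]
```

Emit:
send_rows(increments=[[[1,2,35,0],[1,2,70,0],[1,2,95,0],[1,2,110,0],[1,2,110,0],[1,2,110,0]]])

```text
time_s: 1.65
ee_pos: [0.4545, 0.0596, 0.0403]
orientation: [-3.141, -0.002, 3.141]
force: [0.4, -0.9, 1.3]
grip_width: 0.085
grip_force: 0.0
```

Emit:
send_rows(increments=[[[0,0,0,0],[0,0,0,0],[0,0,0,0],[0,0,0,0],[0,0,0,0],[0,0,0,0],[0,0,0,0],[0,0,0,0]]], jaw=0.3, force=25)

```text
time_s: 2.32
ee_pos: [0.4553, 0.0598, 0.0409]
orientation: [3.142, 0.0, 3.141]
force: [0.0, -0.0, 0.4]
grip_width: 0.0259
grip_force: 0.0
```

The fingers closed to 26 mm without gripping anything, so I'll take a look.

Run:
```python
from h import *
import cv2
a=vision.capture("top")["image"][165:345,200:400]; b=vision.capture("side")["image"][210:390,180:380]
cv2.imwrite("pics/d.png",cv2.resize(np.vstack([a,b]),None,fx=1.66,fy=1.66) if 0 else cv2.resize(np.hstack([a,b]),None,fx=2,fy=2,interpolation=2))
```

```text
(no output)
```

View pics/d.png

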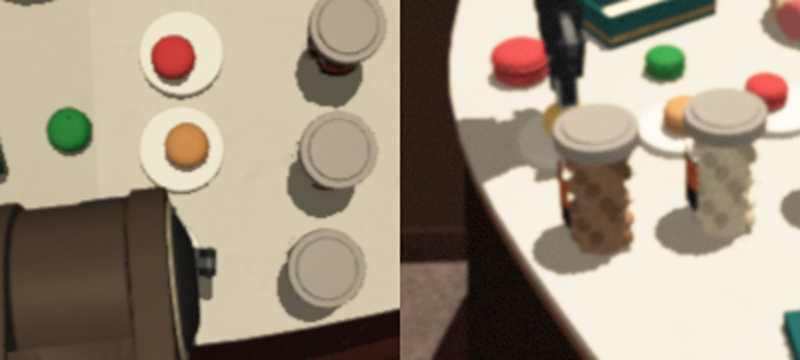

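Run:
```python
from h import *
import cv2
c=vision.capture("side")
def pj(P):
    T=np.linalg.inv(c["pose"]); q=c["mtx"]@(T[:3,:3]@P+T[:3,3]); return (q[:2]/q[2]).round(1)
for P in [(.4557,.0574,.012),(.4557,.0574,.04),(.4553,.0598,.019),(.4553,.0598,.041)]: print(pj(np.array(P)))
i=c["image"]; cv2.imwrite("pics/e.png",cv2.resize(i[170:320,210:360],None,fx=4,fy=4,interpolation=2))
print(status.state()["grip_width"])
```

```text
[264.  274.4]
[263.1 262.6]
[263.4 270.9]
[262.7 261.6]
0.025569539114455104
```

View pics/e.png

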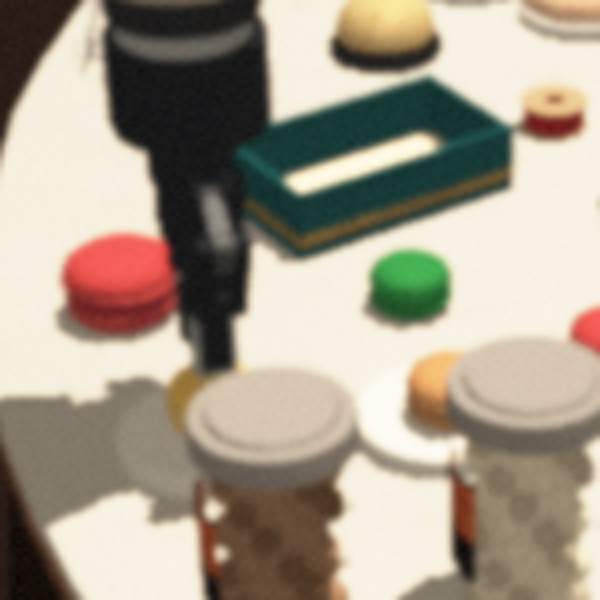

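Emit:
send_rows(increments=[[[0,0,-30,0],[0,0,-60,0],[0,35,-90,0],[0,75,-110,0],[0,115,-110,0],[0,155,-110,0],[0,190,-110,0],[0,190,-110,0]]], jaw=1)

```text
time_s: 3.13
ee_pos: [0.4553, 0.2555, 0.1507]
orientation: [3.139, 0.001, -3.136]
force: [-1.1, 0.2, -0.2]
grip_width: 0.085
grip_force: 0.0
```

Run:
```python
from h import *
import cv2
a=vision.capture("top")["image"]; b=vision.capture("side")["image"]
cv2.imwrite("pics/f.png",np.hstack([cv2.resize(a[165:365,170:370],None,fx=2,fy=2,interpolation=2),cv2.resize(b[170:320,210:360],(400,400),interpolation=2)]))
m=cv2.inRange(cv2.cvtColor(a,cv2.COLOR_BGR2HSV),(18,120,120),(30,255,255))
n,l,st,ce=cv2.connectedComponentsWithStats(m)
print([(ce[k].round(1).tolist(),int(st[k,4])) for k in range(1,n) if st[k,4]>80])
```

```text
[([461.7, 88.5], 482), ([350.8, 114.2], 2725), ([430.0, 97.3], 223), ([465.5, 120.9], 216), ([530.4, 134.0], 469), ([151.4, 158.6], 122), ([81.7, 189.1], 632), ([458.1, 182.7], 256), ([451.2, 207.6], 83), ([451.4, 234.4], 262), ([277.4, 292.7], 389)]
```

View pics/f.png

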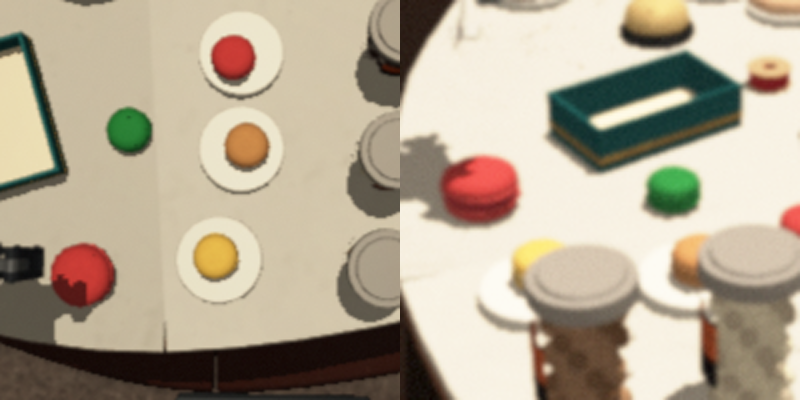

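The yellow macaron is still on its plinth at (277,293), so the fingers closed above it. I'll check the real fingertip height by overlaying projected points.

Emit:
send_rows(increments=[[[0,0,0,0],[0,0,0,0],[0,0,0,0],[0,0,0,0],[0,0,0,0],[0,0,0,0],[0,0,0,0]]], jaw=0.3)

```text
time_s: 3.82
ee_pos: [0.4554, 0.2494, 0.1509]
orientation: [3.142, 0.0, 3.141]
force: [0.9, 0.5, 0.1]
grip_width: 0.0258
grip_force: 0.0
```

Run:
```python
from h import *
import cv2
c=vision.capture("side"); s=status.state(); p=s["ee_pos"]; i=c["image"].copy()
def pj(P):
    T=np.linalg.inv(c["pose"]); q=c["mtx"]@(T[:3,:3]@P+T[:3,3]); return (q[:2]/q[2])
t=pj(p); print(p,s["grip_width"],t); x0,y0=int(t[0])-60,int(t[1])-75
im=cv2.resize(i[y0:y0+120,x0:x0+160],None,fx=5,fy=5,interpolation=2)
for dz in(.022,0,-.022,-.044):
    q=((pj(p-[0,0,dz])-[x0,y0])*5).astype(int); cv2.drawMarker(im,tuple(int(v) for v in q),(0,0,255),0,12,1)
cv2.imwrite("pics/g.png",im)
```

```text
[0.45537462 0.24950811 0.15088507] 0.02582863504188347 [240.61156368 172.01728194]
```

View pics/g.png

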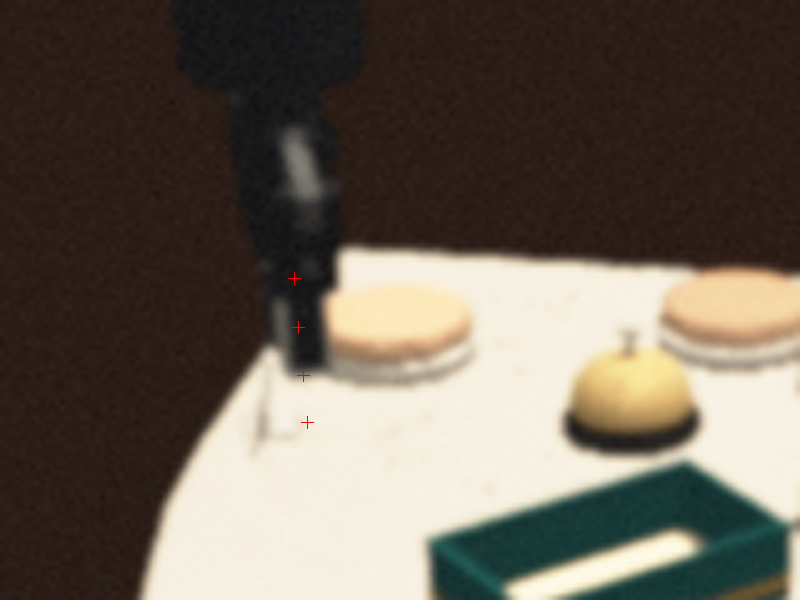

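The markers show that the real fingertips are at or slightly above the reported TCP height, not 22 mm below it. I'll go lower in small steps and watch the force.

Run:
```python
from h import *
print(go(.4557,.0574,.06,np.pi/2))
```

```text
([-0.5, -192.1, 90.9], np.float64(-0.0))
```

Emit:
send_rows(increments=[[[0,-40,0,0],[0,-80,0,0],[0,-120,0,0],[0,-160,0,0],[0,-192,15,0],[0,-192,50,0],[0,-192,80,0],[0,-192,91,0],[0,-192,91,0]]], jaw=0.8)

```text
time_s: 4.62
ee_pos: [0.4529, 0.057, 0.0568]
orientation: [-3.141, -0.005, 3.14]
force: [-0.2, 0.2, 0.4]
grip_width: 0.0681
grip_force: 0.0
```

Emit:
send_rows(increments=[[[0,0,15,0],[0,0,30,0],[0,0,36,0],[0,0,36,0],[0,0,36,0]]])

```text
time_s: 5.03
ee_pos: [0.4556, 0.0579, 0.0246]
orientation: [3.142, 0.0, -3.142]
force: [-0.4, 0.9, -0.1]
grip_width: 0.0683
grip_force: 0.0
```

Emit:
send_rows(increments=[[[0,0,3,0],[0,0,6,0],[0,0,6,0],[0,0,6,0]]])

```text
time_s: 5.37
ee_pos: [0.4553, 0.0578, 0.018]
orientation: [3.142, 0.0, 3.141]
force: [-0.1, 0.3, 0.3]
grip_width: 0.0682
grip_force: 0.0
```

Emit:
send_rows(increments=[[[0,0,0,0],[0,0,0,0],[0,0,0,0],[0,0,0,0],[0,0,0,0],[0,0,0,0]]], jaw=0.3, force=25)

```text
time_s: 5.87
ee_pos: [0.4555, 0.0578, 0.0184]
orientation: [3.141, 0.001, 3.141]
force: [-1.9, -0.1, 6.0]
grip_width: 0.0512
grip_force: 22.7
```

Emit:
send_rows(increments=[[[0,0,-20,0],[0,0,-50,0],[0,0,-90,0],[0,0,-120,0],[0,0,-120,0]]])

```text
time_s: 6.28
ee_pos: [0.4584, 0.0581, 0.144]
orientation: [3.14, 0.009, 3.141]
force: [0.6, 0.5, 0.4]
grip_width: 0.051
grip_force: 23.2
```

Run:
```python
from h import *
b=np.array([.5964,.2783]);u=np.array([np.cos(.313),np.sin(.313)])
print(go(*(b-.027*u),.138,.313),b-.027*u,b+.027*u, status.state()["grip_width"])
```

```text
([-112.2, 211.9, 7.3], np.float64(72.1)) [0.57071182 0.26998631] [0.62208818 0.28661369] 0.05101202368281566
```

Emit:
send_rows(increments=[[[-10,18,0,6],[-20,36,0,12],[-30,54,0,18],[-40,72,0,24],[-50,90,0,30],[-60,108,0,36],[-70,128,0,42],[-80,148,0,48],[-90,168,0,54],[-100,186,0,60],[-108,202,0,66],[-115,212,0,72]]])

```text
time_s: 7.28
ee_pos: [0.5706, 0.2714, 0.1368]
orientation: [-3.141, -0.0, 1.881]
force: [0.8, -0.4, -0.1]
grip_width: 0.0508
grip_force: 23.2
```

Emit:
send_rows(increments=[[[0,0,30,0],[0,0,65,0],[0,0,80,0],[0,0,80,0],[0,0,80,0]]])

```text
time_s: 7.7
ee_pos: [0.5695, 0.2694, 0.0567]
orientation: [-3.139, 0.0, 1.885]
force: [0.5, 0.0, 0.0]
grip_width: 0.0508
grip_force: 23.3
```

Run:
```python
from h import *
import cv2
print(go(.5707,.27,.032,.313), status.state()["grip_width"])
a=vision.capture("side")["image"]
cv2.imwrite("pics/k.png",cv2.resize(a[130:270,220:400],None,fx=4,fy=4,interpolation=2))
```

```text
([0.2, 1.4, 24.7], np.float64(0.1)) 0.050824604419564094
```

View pics/k.png

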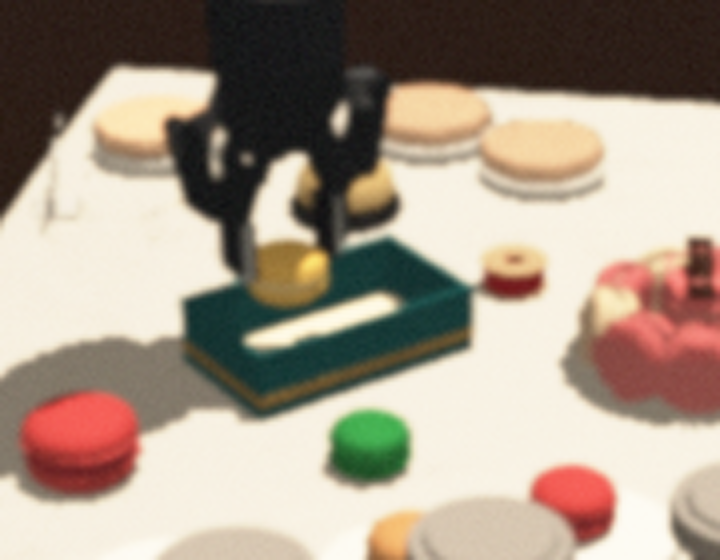

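The yellow macaron hangs level at crop (290,272), above the near end of the box. I'll lower it and let go with a small opening.

Emit:
send_rows(increments=[[[0,0,12,0],[0,1,24,0],[0,1,26,0],[0,1,26,0]]])

```text
time_s: 8.08
ee_pos: [0.5706, 0.2697, 0.0307]
orientation: [-3.14, 0.0, 1.885]
force: [-0.9, -0.4, -0.1]
grip_width: 0.0506
grip_force: 23.3
```

Emit:
send_rows(increments=[[[0,0,0,0],[0,0,0,0],[0,0,0,0],[0,0,0,0]]], jaw=0.69)

```text
time_s: 8.42
ee_pos: [0.5715, 0.2702, 0.0323]
orientation: [3.141, -0.0, 1.885]
force: [0.3, 0.1, 0.2]
grip_width: 0.0589
grip_force: 0.0
```

Emit:
send_rows(increments=[[[0,0,-10,0],[0,0,-30,0],[0,0,-70,0],[0,0,-110,0],[0,0,-110,0]]])

```text
time_s: 8.83
ee_pos: [0.5745, 0.2716, 0.1517]
orientation: [3.129, -0.002, 1.885]
force: [0.2, 0.3, 2.0]
grip_width: 0.0587
grip_force: 0.0
```

Run:
```python
from h import *
s=status.state();print(s["ee_pos"],s["orientation"],go(.6607,.0445,.1,np.pi/2))
```

```text
[0.57448843 0.27158535 0.15165657] [ 3.12878944e+00 -1.65434369e-03  1.88473545e+00] ([-242.7, 11.2, 51.4], np.float64(-72.0))
```

Emit:
send_rows(increments=[[[-20,2,0,-6],[-40,3,0,-12],[-60,4,0,-18],[-80,6,0,-24],[-100,8,0,-30],[-120,10,0,-36],[-142,11,0,-42],[-164,12,0,-48],[-186,13,0,-54],[-208,14,0,-60],[-226,15,0,-66],[-242,15.6,20,-72]]], jaw=0.85)

```text
time_s: 9.83
ee_pos: [0.6636, 0.0435, 0.1266]
orientation: [3.141, 0.008, -3.137]
force: [0.5, 0.2, 0.6]
grip_width: 0.0725
grip_force: 0.0
```

Emit:
send_rows(increments=[[[0,0,20,0],[0,0,20,0],[0,0,20,0]]])

```text
time_s: 10.08
ee_pos: [0.66, 0.0445, 0.1015]
orientation: [3.142, -0.002, 3.141]
force: [-0.1, 0.2, 0.7]
grip_width: 0.0725
grip_force: 0.0
```

Run:
```python
from h import *
s=status.state();print(s["ee_pos"],s["orientation"],go(.6607,.0445,.018,np.pi/2))
import cv2
c=vision.capture("top");a=c["image"]
m=cv2.inRange(cv2.cvtColor(a,cv2.COLOR_BGR2HSV),(18,120,100),(30,255,255));m[:,:130]=0;m[:,240:]=0
n,l,st,ce=cv2.connectedComponentsWithStats(m)
for k in range(1,n):
  if st[k,4]>80:
    p=w(ce[k],.026,c)-[.5964,.2783]; t=.313; print(ce[k],st[k,4],p@[np.cos(t),np.sin(t)],p@[-np.sin(t),np.cos(t)])
```

```text
[0.66001617 0.04450213 0.10146132] [ 3.14158188e+00 -2.06350705e-03  3.14051886e+00] ([-0.9, -0.0, 83.5], np.float64(-0.1))
[176.85785536 234.37157107] 401 -0.027719414315452946 -0.001933414125435815
```

Emit:
send_rows(increments=[[[0,0,30,0],[0,0,60,0],[0,0,83,0],[0,0,83,0],[0,0,83,0],[0,0,83,0]]])

```text
time_s: 10.63
ee_pos: [0.6621, 0.0452, 0.0214]
orientation: [3.141, 0.003, -3.141]
force: [0.8, -0.3, -0.4]
grip_width: 0.0724
grip_force: 0.0
```

Emit:
send_rows(increments=[[[0,0,0,0],[0,0,0,0],[0,0,0,0],[0,0,0,0],[0,0,0,0],[0,0,0,0]]], jaw=0.3)

```text
time_s: 11.13
ee_pos: [0.6623, 0.0449, 0.0215]
orientation: [3.141, 0.004, 3.141]
force: [-0.5, 1.1, 6.2]
grip_width: 0.0472
grip_force: 24.3
```

Emit:
send_rows(increments=[[[0,0,-20,0],[0,0,-50,0],[0,0,-90,0],[0,0,-120,0],[0,0,-120,0]]])

```text
time_s: 11.55
ee_pos: [0.6643, 0.0449, 0.148]
orientation: [3.141, 0.013, 3.141]
force: [0.2, 0.5, 0.9]
grip_width: 0.0473
grip_force: 25.1
```

Run:
```python
from h import *
s=status.state();print(s["ee_pos"],go(.6232,.2870,.138,.313))
```

```text
[0.66425019 0.04486553 0.14796894] ([41.3, 242.1, 9.7], np.float64(72.0))
```

Emit:
send_rows(increments=[[[3,20,0,6],[6,40,0,12],[9,60,0,18],[12,80,0,24],[15,100,0,30],[18,120,0,36],[22,142,0,42],[26,164,0,48],[30,186,0,54],[33,208,0,60],[36,228,0,66],[39,242,0,72]]])

```text
time_s: 12.55
ee_pos: [0.6218, 0.2886, 0.1396]
orientation: [3.14, -0.001, 1.881]
force: [0.3, -0.0, -0.2]
grip_width: 0.0474
grip_force: 25.2
```

Emit:
send_rows(increments=[[[0,0,30,0],[0,0,65,0],[0,0,80,0],[0,0,80,0],[0,0,80,0]]])

```text
time_s: 12.97
ee_pos: [0.6215, 0.2865, 0.0588]
orientation: [-3.141, 0.0, 1.885]
force: [-0.1, 0.3, -0.0]
grip_width: 0.0471
grip_force: 25.1
```

Run:
```python
from h import *
s=status.state();print(s["ee_pos"],s["grip_width"],go(.6232,.2870,.0355,.313))
```

```text
[0.62150291 0.28651822 0.05880822] 0.047110064321860205 ([-0.1, 1.8, 23.3], np.float64(0.0))
```

Emit:
send_rows(increments=[[[0,2,12,0],[0,2,23,0],[0,2,23,0],[0,2,23,0]]])

```text
time_s: 13.3
ee_pos: [0.6235, 0.2871, 0.0354]
orientation: [-3.141, 0.0, 1.885]
force: [-0.1, -0.2, -0.9]
grip_width: 0.0467
grip_force: 25.1
```

Emit:
send_rows(increments=[[[0,0,0,0],[0,0,0,0],[0,0,0,0],[0,0,0,0]]], jaw=0.65)

```text
time_s: 13.63
ee_pos: [0.624, 0.2874, 0.0363]
orientation: [3.141, -0.0, 1.885]
force: [0.0, -0.1, 0.9]
grip_width: 0.0558
grip_force: 0.0
```

Emit:
send_rows(increments=[[[0,0,-10,0],[0,0,-30,0],[0,0,-70,0],[0,0,-110,0],[0,0,-150,0],[0,0,-190,0],[0,0,-200,0],[0,0,-200,0]]])

```text
time_s: 14.3
ee_pos: [0.6252, 0.2879, 0.242]
orientation: [3.133, -0.001, 1.885]
force: [0.0, -0.3, 0.6]
grip_width: 0.0554
grip_force: 0.0
```

Run:
```python
from h import *
s=status.state();print(s["ee_pos"],s["joints"].round(2))
print(go(.6363,-.3078,.235,-.138+np.pi/2))
```

```text
[0.62516323 0.28794963 0.24200846] [ 0.43  0.45  0.44  1.55 -0.    1.69]
([-570.1, -173.4, 4.9], np.float64(-64.1))
```

Emit:
send_rows(increments=[[[-30,-9,0,-5],[-66,-20,0,-10],[-105,-32,0,-16],[-144,-44,0,-22],[-183,-56,0,-28],[-222,-68,0,-34],[-261,-80,0,-40],[-300,-92,0,-46],[-339,-103,0,-52],[-378,-115,0,-58],[-417,-127,0,-64],[-456,-139,0,-64]]])

```text
time_s: 15.3
ee_pos: [0.6315, -0.1912, 0.2349]
orientation: [3.141, -0.001, 3.006]
force: [1.9, -0.7, -0.3]
grip_width: 0.0557
grip_force: 0.0
```

Run:
```python
from h import *
s=status.state();print(s["ee_pos"],s["joints"].round(2))
print(go(.6363,-.3078,.14,-.138+np.pi/2))
import cv2
c=vision.capture("top");a=c["image"]
cv2.imwrite("pics/m.png",cv2.resize(a[150:300,110:310],None,fx=4,fy=4,interpolation=2))
```

```text
[ 0.63152423 -0.19115129  0.23492052] [-0.29  0.4   0.34  1.51  0.   -0.16]
([-20.6, -115.0, 94.9], np.float64(0.1))
```

View pics/m.png

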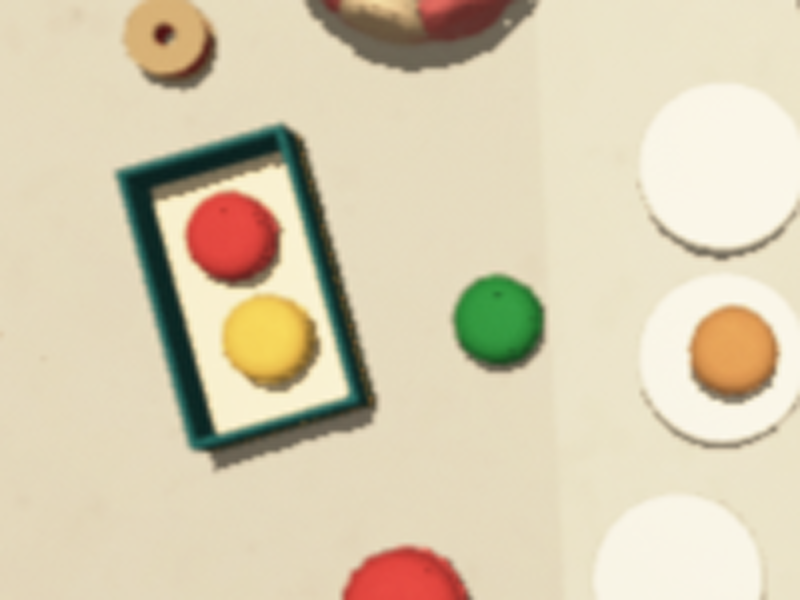

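The picture shows both macarons flat in the box: red at (232,236), yellow at (268,338). The box hasn't moved, and the brown one is on its plinth at (734,350). Next is the lid.

Emit:
send_rows(increments=[[[-7,-38,0,0],[-14,-77,0,0],[-20,-110,0,0],[-20.5,-115,30,0],[-20.5,-115,65,0],[-20.5,-115,95,0],[-20.5,-115,135,0],[-20.5,-115,165,0],[-20.5,-115,165,0],[-20.5,-115,165,0]]])

```text
time_s: 16.18
ee_pos: [0.6349, -0.305, 0.0686]
orientation: [3.14, -0.005, 3.002]
force: [0.4, -0.9, 1.5]
grip_width: 0.0555
grip_force: 0.0
```

Run:
```python
from h import *
print(go(.6363,-.3078,.02,-.138+np.pi/2))
```

```text
([-2.1, -2.6, 48.6], np.float64(-0.1))
```

Emit:
send_rows(increments=[[[-1,-2,20,0],[-1,-2,35,0],[-1,-2,45,0],[-1,-2,49,0],[-1,-2,49,0]]])

```text
time_s: 16.6
ee_pos: [0.6376, -0.3082, 0.0225]
orientation: [-3.141, 0.0, 3.002]
force: [-0.1, 0.2, 0.4]
grip_width: 0.0554
grip_force: 0.0
```

Emit:
send_rows(increments=[[[0,0,0,0],[0,0,0,0],[0,0,0,0],[0,0,0,0],[0,0,0,0],[0,0,0,0],[0,0,0,0],[0,0,0,0]]], jaw=0, force=60)

```text
time_s: 17.27
ee_pos: [0.638, -0.3085, 0.0232]
orientation: [-3.141, 0.002, 3.002]
force: [-0.8, 0.5, 5.3]
grip_width: 0.0124
grip_force: 62.3
```

Emit:
send_rows(increments=[[[0,0,-8,0],[0,0,-20,0],[0,0,-45,0],[0,0,-75,0],[0,0,-105,0],[0,0,-135,0],[0,0,-165,0],[0,0,-190,0],[0,0,-205,0],[0,0,-205,0],[0,0,-205,0]]])

```text
time_s: 18.18
ee_pos: [0.6377, -0.3084, 0.228]
orientation: [-3.141, 0.002, 3.002]
force: [0.3, 0.2, -1.6]
grip_width: 0.0122
grip_force: 61.5
```

Run:
```python
from h import *
s=status.state();print(s["ee_pos"],s["grip_width"],s["force"])
print(go(.5964,.2783,.225,.313+np.pi/2))
```

```text
[ 0.63774676 -0.30840694  0.22796226] 0.012219566795359762 [ 0.2897429   0.18947459 -1.64639187]
([122.8, 575.2, 2.3], np.float64(-25.9))
```

Emit:
send_rows(increments=[[[2,8,0,0],[5,22,0,-1],[9,42,0,-2],[15,68,0,-3],[21,97,0,-4],[28,128,0,-5],[34,160,0,-6],[41,192,0,-7],[48,224,0,-8],[55,256,0,-9],[62,288,0,-10],[68,320,0,-11]]])

```text
time_s: 19.18
ee_pos: [0.6127, 0.0209, 0.2255]
orientation: [3.141, -0.002, -3.087]
force: [1.5, 0.0, -1.3]
grip_width: 0.0122
grip_force: 61.5
```

Run:
```python
from h import *
print(go(.5964,.2783,.225,.313+np.pi/2))
```

```text
([2.2, 257.9, 0.6], np.float64(-14.8))
```

Emit:
send_rows(increments=[[[0,30,0,-1.5],[1,60,0,-3],[1,90,0,-4.5],[1,118,0,-6],[1,144,0,-7.5],[1,168,0,-9],[1,190,0,-10.5],[1,208,0,-12],[1,224,0,-13.5],[1,238,0,-14.8],[1,246,0,-14.8],[1,248,0,-14.8]]])

```text
time_s: 20.18
ee_pos: [0.6001, 0.2672, 0.2262]
orientation: [3.142, -0.001, -2.83]
force: [-0.2, -1.1, -1.5]
grip_width: 0.0124
grip_force: 61.5
```

Emit:
send_rows(increments=[[[0,0,15,0],[0,0,40,0],[0,0,65,0],[0,0,80,0],[0,0,85,0],[0,0,85,0],[0,0,85,0],[0,0,85,0],[0,0,85,0]]])

```text
time_s: 20.93
ee_pos: [0.6015, 0.2659, 0.1435]
orientation: [3.141, 0.003, -2.831]
force: [-0.2, -0.6, -1.1]
grip_width: 0.0118
grip_force: 61.5
```

Run:
```python
from h import *
import cv2
s=status.state();print(s["ee_pos"],s["force"])
print(go(.5964,.2783,.080,.313+np.pi/2))
for n in("top","side"):
    c=vision.capture(n); T=np.linalg.inv(c["pose"]); i=c["image"]; cv2.imwrite(f"pics/z_{n}.png",i)
    pj=lambda P:(lambda q:q[:2]/q[2])(c["mtx"]@(T[:3,:3]@P+T[:3,3]))
    hsv=cv2.cvtColor(i,cv2.COLOR_BGR2HSV); m=cv2.inRange(hsv,(80,90,20),(100,255,255))
    k,l,st,ce=cv2.connectedComponentsWithStats(m)
    print(n,[(st[j].tolist(),ce[j].round(1).tolist()) for j in range(1,k) if st[j,4]>150])
    t=.313;z=s["ee_pos"][2]-.0232; R=np.array([[np.cos(t),-np.sin(t)],[np.sin(t),np.cos(t)]])
    for nm,L,W,zz in(("lidtop",.16,.1,z+.016),("lidbot",.16,.1,z),("boxrim",.148,.088,.042),("boxbot",.148,.088,0)):
        print(nm,[pj(np.array([*(R@[a*L/2,b*W/2]+[.5964,.2783]),zz])).round().tolist() for a,b in((1,1),(1,-1),(-1,-1),(-1,1))])
```

```text
[0.601534   0.26592196 0.14346657] [-0.19603378 -0.60520355 -1.06479456]
([1.3, 13.3, 63.5], np.float64(-0.2))
top [([138, 165, 41, 18, 322], [159.0, 173.5]), ([137, 181, 59, 64, 1399], [169.2, 218.1]), ([145, 239, 56, 23, 689], [173.9, 251.0])]
lidtop [[116.0, 181.0], [169.0, 166.0], [193.0, 249.0], [139.0, 265.0]]
lidbot [[120.0, 183.0], [172.0, 168.0], [195.0, 249.0], [142.0, 265.0]]
boxrim [[139.0, 193.0], [181.0, 180.0], [201.0, 250.0], [159.0, 262.0]]
boxbot [[147.0, 196.0], [187.0, 184.0], [206.0, 251.0], [165.0, 263.0]]
side [([293, 165, 41, 21, 457], [313.3, 175.0]), ([264, 169, 28, 20, 243], [277.7, 178.6]), ([267, 190, 70, 38, 1145], [301.2, 208.5])]
lidtop [[318.0, 150.0], [343.0, 164.0], [282.0, 182.0], [259.0, 166.0]]
lidbot [[318.0, 156.0], [343.0, 170.0], [283.0, 188.0], [259.0, 173.0]]
boxrim [[318.0, 187.0], [339.0, 201.0], [285.0, 219.0], [265.0, 204.0]]
boxbot [[318.0, 203.0], [339.0, 216.0], [286.0, 235.0], [266.0, 220.0]]
```

Emit:
send_rows(increments=[[[1,5,0,0],[1,10,8,0],[1,13,20,0],[1,13,36,0],[1,13,46,0],[1,13,48,0],[1,13,48,0],[1,13,48,0],[1,13,48,0],[1,13,48,0]]])

```text
time_s: 21.87
ee_pos: [0.5963, 0.278, 0.0947]
orientation: [3.141, 0.001, -2.831]
force: [-0.4, 0.1, -0.4]
grip_width: 0.0123
grip_force: 61.5
```

```bash
cat > chk.py <<'E'
from h import *
import cv2
# fit the lid pose by matching its teal outline in both pictures (silhouette IoU against hull projected from the model), occluders ignored
s=status.state();p=s["ee_pos"];print(p.round(4),go(.5964,.2783,.080,.313+np.pi/2),s["force"].round(1),s["grip_width"])
V={}
for n in("top","side"):
    c=vision.capture(n);i=c["image"];cv2.imwrite(f"pics/q_{n}_{int(s['time_s']*100)}.png",i)
    h=cv2.cvtColor(i,cv2.COLOR_BGR2HSV)
    V[n]=(c,(cv2.inRange(h,(80,80,15),(102,255,255))>0),(i.max(2)<60))
def hull(c,q,L,W,z0,z1):
    x,y,z,t=q;T=np.linalg.inv(c["pose"]);P=[]
    for a in(1,-1):
        for b in(1,-1):
            for zz in(z0,z1):
                X=np.array([x+a*L/2*np.cos(t)-b*W/2*np.sin(t),y+a*L/2*np.sin(t)+b*W/2*np.cos(t),z+zz]);u=c["mtx"]@(T[:3,:3]@X+T[:3,3]);P.append(u[:2]/u[2])
    m=np.zeros((480*4,640*4),np.uint8);cv2.fillConvexPoly(m,cv2.convexHull(np.float32(P)*4).astype(np.int32),255)
    return cv2.resize(m,(640,480),interpolation=cv2.INTER_AREA)/255.
def cost(q,full=False):
    e=0
    for n,(c,te,dk) in V.items():
        lid=hull(c,q,.16,.10,0,.016);box=hull(c,[.5964,.2783,0,.313],.148,.088,.012,.042)
        u=np.maximum(lid,box) if n=="top" else lid
        bb=np.zeros_like(te)
        r,cc=np.where(np.maximum(lid,box)>0);bb[r.min()-6:r.max()+7,cc.min()-6:cc.max()+7]=1
        ign=(dk&~te)|((box>.02)&(n=="side")&(lid<.02))
        e+=(np.abs(u-te)*(bb&~ign)).sum()
    return e
from scipy.optimize import minimize
q0=np.array([.5964,.2783,p[2]-.0232,.313]);f=lambda v:cost(q0+v*[.001,.001,.001,.01])
best=min((minimize(f,d,method="Nelder-Mead",options=dict(initial_simplex=np.vstack([d,d+3*np.eye(4)]),xatol=.05,fatol=.5)) for d in np.array([[0,0,0,0],[3,-3,2,0],[-3,3,-2,3]])),key=lambda r:r.fun)
q=q0+best.x*[.001,.001,.001,.01];print("lid",q.round(4),"err mm/rad*100",best.x.round(1),"cost",f(np.zeros(4)),best.fun)
E
python3 chk.py
```

```text
[0.5963 0.278  0.0947] ([-0.2, 0.2, 14.7], np.float64(-0.2)) [-0.4  0.1 -0.4] 0.012344932846071853
lid [0.5949 0.2798 0.0633 0.3343] err mm/rad*100 [-1.5  1.5 -8.2  2.1] cost 2165.298039215686 1988.1647058823526
```

Run:
```python
from h import *
import cv2
c=vision.capture("side");T=np.linalg.inv(c["pose"]);i=c["image"];t=.313;z=status.state()["ee_pos"][2]-.0232
pj=lambda P:(lambda q:q[:2]/q[2])(c["mtx"]@(T[:3,:3]@P+T[:3,3]))
R=np.array([[np.cos(t),-np.sin(t)],[np.sin(t),np.cos(t)]])
for a in(-.035,0,.035):
    P=lambda y,zz:pj(np.array([*(R@[a,y]+[.5964,.2783]),zz]))
    L=[P(-.05,z+.016),P(-.05,z),P(-.044,.042),P(-.044,0)]; print(a,[v.round(1).tolist() for v in L])
    col=int(round(L[1][0])); r0=int(L[0][1])-6
    print(r0,[tuple(int(x) for x in i[r,col]) for r in range(r0,int(L[3][1])+4)])
```

```text
-0.035 [[300.9, 196.7], [301.1, 203.2], [300.1, 213.7], [300.6, 229.9]]
190 [(48, 50, 20), (48, 51, 21), (52, 54, 23), (49, 49, 20), (51, 52, 22), (48, 51, 19), (50, 53, 20), (54, 55, 23), (52, 54, 22), (52, 56, 23), (50, 51, 18), (51, 51, 21), (51, 55, 22), (52, 54, 27), (46, 47, 20), (48, 51, 30), (53, 57, 45), (63, 75, 75), (76, 97, 109), (76, 105, 131), (74, 114, 144), (64, 106, 135), (59, 95, 115), (53, 73, 74), (50, 55, 32), (51, 55, 25), (49, 50, 17), (48, 52, 20), (52, 54, 25), (49, 51, 20), (53, 53, 22), (48, 52, 20), (49, 52, 28), (48, 60, 50), (45, 68, 77), (41, 72, 90), (45, 71, 82), (50, 64, 55), (58, 64, 48), (89, 96, 92), (139, 158, 167), (191, 215, 228), (220, 237, 244)]
0 [[314.1, 192.5], [314.2, 198.9], [312.9, 209.4], [313.2, 225.5]]
186 [(110, 118, 48), (112, 120, 47), (113, 120, 47), (112, 120, 47), (109, 117, 44), (110, 117, 44), (103, 110, 42), (90, 97, 36), (69, 75, 32), (57, 61, 25), (56, 57, 23), (55, 58, 22), (54, 59, 27), (48, 51, 40), (45, 48, 76), (38, 41, 108), (39, 42, 123), (39, 39, 124), (40, 40, 124), (38, 41, 127), (38, 41, 124), (42, 44, 117), (46
[... 310 characters left out ...]
[326.8, 188.5], [326.8, 194.8], [325.4, 205.3], [325.5, 221.1]]
182 [(93, 161, 196), (93, 171, 219), (93, 169, 214), (94, 151, 180), (103, 133, 122), (108, 122, 68), (104, 113, 48), (86, 92, 33), (68, 71, 28), (54, 56, 20), (57, 59, 24), (57, 62, 28), (64, 70, 37), (70, 76, 44), (61, 63, 34), (52, 54, 22), (50, 50, 21), (51, 53, 24), (47, 50, 17), (45, 48, 15), (51, 51, 21), (52, 54, 23), (50, 53, 23), (49, 52, 21), (51, 53, 21), (47, 50, 20), (50, 52, 22), (49, 53, 20), (50, 53, 20), (51, 52, 20), (49, 51, 19), (50, 54, 27), (47, 57, 43), (47, 66, 73), (44, 73, 90), (45, 70, 83), (46, 62, 56), (68, 74, 61), (105, 118, 115), (162, 184, 194), (209, 230, 238), (224, 239, 246), (228, 242, 248)]
```

Emit:
send_rows(increments=[[[-1,-1,3,0],[-1,-1,7,0],[-1,-1,11,0],[-1,-1,14,0],[-1,-1,14.5,0],[-1,-1,14.5,0],[-1,-1,14.5,0],[-1,-1,14.5,0],[-1,-1,14.5,0],[-1,-1,14.5,0],[-1,-1,14.5,0],[-1,-1,14.5,0]]])

```text
time_s: 23.02
ee_pos: [0.5971, 0.2772, 0.0794]
orientation: [3.142, 0.0, -2.831]
force: [-0.1, -0.4, -1.7]
grip_width: 0.0121
grip_force: 61.5
```

Run:
```python
from h import *
import cv2
s=status.state();print(s["ee_pos"],s["force"],s["dq"].round(3))
c=vision.capture("side");T=np.linalg.inv(c["pose"]);i=c["image"];t=.313;z=s["ee_pos"][2]-.0232
pj=lambda P:(lambda q:q[:2]/q[2])(c["mtx"]@(T[:3,:3]@P+T[:3,3]))
R=np.array([[np.cos(t),-np.sin(t)],[np.sin(t),np.cos(t)]])
for a in(-.02,0.01):
    P=lambda y,zz:pj(np.array([*(R@[a,y]+[.5964,.2783]),zz]))
    L=[P(-.05,z+.016),P(-.05,z),P(-.044,.042)]; print([v.round(1).tolist() for v in L])
    r0=int(L[0][1])-3; print(r0,[tuple(int(x) for x in i[r,int(round(L[1][0]))]) for r in range(r0,int(L[2][1])+4)])
# lid lateral check in top view: right (-y) edge and ends, rows/cols of teal vs prediction
c=vision.capture("top");T=np.linalg.inv(c["pose"]);i=c["image"]
g=cv2.cvtColor(i,cv2.COLOR_BGR2GRAY).astype(int)
for x,y in((.055,-.05),(-.055,-.05),(-.08,-.03),(-.08,.03),(.08,-.03)):
    d=np.array([np.sign(x)*(abs(x)>.07),np.sign(y)*(abs(x)<.07)])
    out=[]
    for k in np.arange(-.012,.0121,.002):
        u=pj(np.array([*(R@(np.array([x,y])+d*k)+[.5964,.2783]),z+.016])); out.append(tuple(int(v) for v in cv2.getRectSubPix(i,(1,1),tuple(map(float,u)))[0,0]))
    print((x,y),out)
```

```text
[0.5970747  0.27720469 0.07939208] [-0.07473757 -0.41869525 -1.68850919] [ 0.002  0.001 -0.002  0.    -0.001  0.002]
[[306.8, 200.9], [306.9, 207.3], [305.6, 211.9]]
197 [(51, 55, 22), (48, 50, 19), (49, 52, 24), (48, 51, 21), (48, 52, 20), (48, 51, 21), (51, 54, 23), (53, 55, 22), (51, 52, 22), (49, 51, 28), (45, 47, 50), (45, 46, 88), (43, 47, 108), (44, 44, 94), (47, 49, 58), (50, 52, 29), (50, 51, 22), (50, 54, 21)]
[[317.8, 197.4], [317.9, 203.7], [316.5, 208.2]]
194 [(112, 119, 45), (110, 116, 43), (113, 120, 46), (103, 112, 41), (94, 98, 37), (72, 76, 32), (57, 60, 26), (51, 53, 20), (54, 56, 24), (53, 55, 41), (45, 48, 69), (45, 46, 101), (41, 44, 101), (46, 47, 73), (49, 50, 40), (50, 52, 25), (50, 54, 22), (54, 55, 23)]
(0.055, -0.05) [(58, 133, 182), (59, 134, 182), (58, 133, 183), (58, 133, 183), (58, 134, 182), (56, 129, 176), (45, 105, 145), (31, 70, 98), (44, 72, 91), (93, 117, 128), (147, 172, 183), (164, 191, 204), (165, 192, 205)]
(-0.055, -0.05) [(59, 135, 184), (60, 135, 185), (60, 135, 184), (60, 136, 185), (60, 136, 185), (58, 131, 179), (46, 104, 143), (30, 67, 91), (32, 51, 61), (51, 62, 64), (67, 80, 84), (84, 99, 106), (120, 141, 152)]
(-0.08, -0.03) [(89, 95, 37), (89, 96, 38), (90, 97, 38), (89, 97, 38), (89, 97, 38), (84, 91, 35), (60, 66, 31), (57, 66, 58), (67, 79, 83), (73, 85, 92), (73, 85, 92), (72, 85, 92), (73, 85, 91)]
(-0.08, 0.03) [(35, 38, 13), (36, 38, 14), (35, 38, 13), (35, 38, 14), (35, 38, 13), (35, 37, 13), (36, 40, 22), (52, 60, 56), (67, 79, 83), (71, 83, 90), (72, 84, 91), (72, 84, 91), (72, 84, 90)]
(0.08, -0.03) [(85, 94, 35), (85, 94, 34), (83, 93, 33), (85, 93, 34), (86, 95, 39), (100, 113, 78), (135, 156, 152), (158, 184, 194), (164, 191, 204), (164, 192, 205), (165, 192, 205), (165, 193, 206), (165, 194, 207)]
```

All the lid edges match the target within about 1 mm, the gap above the rim is visible, and the arm is still. I'm handing it in.

```bash
python3 -c "
from rig import order
print(order.hand_in())"
```

```text
the job is handed in; nothing more can be done
None
```

I handed the job in: the red and yellow macarons lie flat in the box, the brown one is on its plinth, and the lid is held still about 14 mm above the rim, within about 1 mm of centred by the last images; the hand-in gave no verdict.

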